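Tip bearing balls into the viewing dish and hold the loupe in focus above them

ROBOT

A 6-joint arm with a two-finger parallel gripper is mounted at the origin on the work surface. World frame = base frame: x ahead of the robot, y to its left, z up, the work surface at z = 0. Lengths are in m, angles in rad, forces in N, time in s.
With the tool pointing down it reaches from about 0.425 to 0.95 m from the base axis. Payload 3.5 kg.
Tool frame: the origin (TCP) lies midway between the tips of the shut fingers; the grasp point (between the pads) lies 19 mm behind it; z points along the fingers, y is the line along which they close (so a half turn about z gives the same grasp; the last joint's range is limited). The gripper opens to 85 mm and grips with 20 to 120 N. Pads are 22 mm wide; open, the fingers measure 114 mm over their backs; the gripper's body (76 mm by 85 mm) begins 54 mm behind the grasp point. The pads swing forward as they close: fully open they stand 13 mm farther back than shut.
Start: joints at [-1.394, 0.286, 1.577, -0, 1.279, -0.15], TCP at [0.217, -0.639, 0.231] pointing down, gripper open.
Joint ranges: [-2.77, 2.77], [-0.9, 2.22], [0.21, 2.48], [-1.53, 4.67], [0.24, 2.81], [-2.84, 2.84]. Speed limits (rad/s): [2.79, 2.79, 3.14, 3.14, 3.14, 3.14].

INTERFACE

Orientations are given as a unit quaternion [x, y, z, w].
In Python, from plant import get_state, read_camera, ctrl gives the robot as it stands.
- The arm moves only by the shell command python3 -m crank 'ROWS' [FORCE]. ROWS is JSON, a list of rows, each a list of 3 entries, a list of its own where there are three numbers: the shift along the tool's x, y, z in mm, then the turn about the tool's z in degrees, then the closure in counts, from 0 (fully open) to 255 (shut). In form: [[[tx, ty, tz], yaw, claw], ...]. A call has 1 to 10 rows; each row is the pose to reach, as a shift and turn from the pose commanded when the call began, along the tool's axes at that moment; what a row does not reach only later rows make up. A row lasts 1/10 s, in which the tool goes at most 50 mm and 8.59 degrees, less where a joint would pass 70% of its speed; a pose out of reach is approached as far as the arm can. A call with a gripper value outside its range is refused whole. The fingers move at their own pace and stop on an object; FORCE is the grip in N (left out, the last holds). Time passes only in rows, so rows that repeat a pose let the fingers close. It gives the time, the measured TCP pose, the force, the opening and the grip force at its end, in the units of the state.
- get_state(): the state, without advancing time (a new reading comes with each control period).
- read_camera(name): name is "side" or "top" or "wrist"; returns a dict with "frame" (400x640x3 uint8, blue, green, red), "range_z" (400x640 float32, m along the optical axis (not along the pixel's ray), 0 where there is no reading), "vfov" (degrees; the focal length in pixels is half the picture's height over the tangent of half this angle, whatever the lens; pixels are square), "cx", "cy" (the principal point, pixels), "k1" (the pictures are not rectified: a ray, as slopes to the right and down, at radius r is drawn at 1 + k1 r^2 times it, then the intrinsics apply), "origin" and "orientation" of the camera in the world. Camera axes: x right, y down, z forward; pixel columns grow to the right and rows downward; lengths in m; the calibration is good to about 2 mm. A picture is of the moment at which its call begins.
- ctrl.sign_off(): hands the job in; it is judged then, once.
The state is a dict: "time": time; "qpos": joint angles; "dq": joint speeds; "joint_efforts": joint torques, N m; "eef_pos": TCP position; "tcp_rot": TCP orientation; "contact_force": force on the tool from outside, world axes, zero at the start; "wrist_torque": the same for the moment, N m; "opening": opening from 0.0 (shut) to 1.0 (fully open); "finger_force": force on a finger pad.
Only numpy, scipy, OpenCV 4.12 (cv2) and the standard library are available. Lean on these libraries where they do the work, as an engineer would, in place of code of your own. Each camera call takes 0.05 s, during which the arm holds its last target. There are 200 camera calls.

TASK

Pick up the blue cup, pour all five steel balls out of it into the white dish of the viewing stand, and stand the empty cup upright on the bench again. Then take the loupe and hold it level over the middle of the dish, with its lens at the same height as the red focus collar on the post and touching nothing but the gripper; finish there, still holding it steady. Leave the jar, the black mount and the steel block where they are.

Things in the scene. Friction and masses are not known exactly. Their poses are not given: they have to be found in the camera images.
- cup: Blue plastic cup, open at the top, no handle, 68 mm tall, outer diameter 53 mm at the foot widening to 63 mm at the rim (59 mm at 40 mm height), wall 3 mm, floor 4 mm, about 90 g empty. Origin: centre of its underside, z up its axis. Starts upright on the bench with the balls in it, left or right of the stand (varies), the loupe on the other side.
- ball1_center (a point): Centre of steel ball 1 of 5: 16 mm diameter, 17 g, starts in the cup. It rolls, but only on slopes of more than about 15 degrees, so the cup must be tipped well past level (about 115 to 120 degrees from upright) to empty.
- ball2_center (a point): Centre of steel ball 2 of 5: 16 mm diameter, 17 g, starts in the cup. It rolls, but only on slopes of more than about 15 degrees, so the cup must be tipped well past level (about 115 to 120 degrees from upright) to empty.
- ball3_center (a point): Centre of steel ball 3 of 5: 16 mm diameter, 17 g, starts in the cup. It rolls, but only on slopes of more than about 15 degrees, so the cup must be tipped well past level (about 115 to 120 degrees from upright) to empty.
- ball4_center (a point): Centre of steel ball 4 of 5: 16 mm diameter, 17 g, starts in the cup. It rolls, but only on slopes of more than about 15 degrees, so the cup must be tipped well past level (about 115 to 120 degrees from upright) to empty.
- ball5_center (a point): Centre of steel ball 5 of 5: 16 mm diameter, 17 g, starts in the cup. It rolls, but only on slopes of more than about 15 degrees, so the cup must be tipped well past level (about 115 to 120 degrees from upright) to empty.
- dish_floor (a point): Centre of the inner floor of the white dish on the viewing stand, 15 mm above the bench. The dish is round, inner diameter about 113 mm at the floor and 118 mm at the rim, outer diameter 126 mm; its rim is 44 mm above the bench.
- focus_collar: Red collar on the focus post, 22 mm diameter, 8 mm high, with a short red pointer reaching 26 mm from the post axis towards the dish. Origin: on the post axis at mid-height of the collar, z up: this is the focal height, which varies between 92 and 130 mm above the bench. Fixed.
- loupe: Hand loupe lying flat on the bench: a black round lens rim of 66 mm diameter with a straight orange handle, all 20 mm thick, about 110 g. Origin: under the lens centre, on the underside; z up, normal to the lens; the handle runs along -x, from 33 mm to 136 mm from the lens centre, 16 mm wide (y) and 20 mm thick (z), flat sided.
- lens_center (a point): Centre of the loupe's lens, 10 mm above the loupe's underside (mid-thickness). Axes as the loupe.
- loupe_grip (a point): Point in the middle of the handle's thickness, 75 mm from the lens centre along the loupe's -x, close to its centre of mass: a good place to grip, across the 16 mm width.
- reagent_jar: Bystander: closed amber jar, 48 mm diameter, 70 mm tall, on the far side of the bench. Origin: centre of its underside.
- mount: Bystander: black plastic specimen mount, disc of 32 mm diameter, 20 mm tall, between the robot and the stand. Origin: centre of its underside.
- hardness_block: Bystander: round steel hardness test block, 60 mm diameter, 12 mm tall, on the far side of the bench. Origin: centre of its underside.
- stand: The viewing stand, fixed: green foot disc, 140 mm diameter, 10 mm thick, with the white dish on it, and a 10 mm thick steel post 106 mm from the dish centre, its top 150 mm above the bench. Origin: on the bench under the dish centre, z up, x towards the post, which is on the side away from the robot (within about 25 degrees).

How it is judged:
On the way, in this order (a step that is already met when the one before it is completed fails the run):
1. the cup, held in the gripper, is tipped over the dish (angle between cup's own z axis and vertical above 1.2 rad and horizontal distance between cup and dish_floor below 0.15 m and height (world z) of cup above 0.05 m and contact force between cup and the fingers above 0.5 N), for 0.1 s.
2. all five balls lie in the dish and the cup stands upright on the bench, let go (horizontal distance between each of ball1_center, ball2_center, ball3_center, ball4_center, ball5_center and dish_floor below 0.057 m and height (world z) of each of ball1_center, ball2_center, ball3_center, ball4_center, ball5_center below 0.06 m and angle between cup's own z axis and vertical below 0.12 rad and height (world z) of cup below 0.01 m and contact force between cup and the fingers below 0.1 N), for 0.2 s.
At the end, for the whole second after the job is handed in: Loupe held by the gripper alone, still, right side up, level within 0.12 rad, lens within 8 mm of the collar's height and 15 mm of the dish axis; five balls in the dish (within 57 mm of its centre, under 60 mm high); cup upright within 0.12 rad, standing on the bench (contact force between loupe and the fingers above 0.5 N and z of lens_center in the frame of focus_collar between -0.008 and 0.008 m and horizontal distance between lens_center and dish_floor below 0.015 m and angle between each of loupe, cup's own z axis and vertical below 0.12 rad and linear speed of loupe below 0.02 m/s and angular speed of loupe below 0.2 rad/s and contact force between loupe and stand below 0.05 N and contact force between loupe and focus_collar below 0.05 N and contact force between loupe and cup below 0.05 N and horizontal distance between each of ball1_center, ball2_center, ball3_center, ball4_center, ball5_center and dish_floor below 0.057 m and height (world z) of each of ball1_center, ball2_center, ball3_center, ball4_center, ball5_center below 0.06 m and height (world z) of cup below 0.01 m); the arm keeps its last pose, push and grip.
It fails at once if the amber jar is pushed more than 30 mm or tipped over (distance of reagent_jar from where it was at the start of the episode above 0.03 m or angle between reagent_jar's own z axis and vertical above 0.5 rad).
It fails at once if the black specimen mount is pushed more than 30 mm or tipped over (distance of mount from where it was at the start of the episode above 0.03 m or angle between mount's own z axis and vertical above 0.5 rad).
It fails at once if the steel hardness block is pushed more than 30 mm or tipped over (distance of hardness_block from where it was at the start of the episode above 0.03 m or angle between hardness_block's own z axis and vertical above 0.5 rad).
It also fails if it takes over 72 s, if anything falls off the work surface, if the arm or the gripper's body presses on something with over 40 N, if the wrist force passes 120 N, or if a joint passes its speed limit or range.

## Working session

There is one attempt and no reset: what is moved stays moved. The work goes in short steps, Python scripts to look and compute and a shell command to move; the robot and the scene stay as the last step left them, time stands still between calls to the robot, and variables do not carry over. Pictures are saved under pics/ and viewed, at most 10 in all, crops included, and the job is handed in when it is done.

```bash
mkdir -p pics
cat > h.py <<'E'
import numpy as np, cv2
from scipy.spatial.transform import Rotation as R
from plant import get_state, read_camera
def pts(c):
    f=200/np.tan(np.radians(c["vfov"])/2)
    v,u=np.mgrid[0:400,0:640].astype(np.float32)
    K=np.array([[f,0,c["cx"]],[0,f,c["cy"]],[0,0,1]])
    x=(u-c["cx"])/f; y=(v-c["cy"])/f
    a,b=x.copy(),y.copy()
    for _ in range(20):
        s=1+c["k1"]*(a*a+b*b); a=x/s; b=y/s
    d=np.stack([a,b,np.ones_like(a)],-1)@R.from_quat(c["orientation"]).as_matrix().T
    o=np.array(c["origin"])
    return d,o,o+d*c["range_z"][...,None]
def onplane(d,o,z): return o+d*((z-o[2])/d[...,2])[...,None]
E
python3 - <<'E'
from h import *
ims=[]
for n in ["top","side"]:
    c=read_camera(n); np.savez(n+".npz",**c)
    print(n,c["origin"],c["orientation"],c["vfov"],c["k1"])
    cv2.imwrite(f"pics/{n}0.png",c["frame"])
print(get_state())
E
```

```text
top [0.46703898 0.01766163 1.01091678] [-0.69660447  0.71435593 -0.05899743  0.03093756] 51.82209736682355 -0.09116230081278022
side [0.13036874 0.54900534 0.61433323] [-0.29938779  0.83334244 -0.4377779   0.15574925] 51.86585073163837 -0.09221472466935315
{'time': 0.1, 'qpos': array([-1.39399825e+00,  2.87088897e-01,  1.57802271e+00,  3.36831360e-05,
        1.27861030e+00, -1.50010372e-01]), 'dq': array([-0.00202161, -0.0007478 , -0.00230016, -0.00018671, -0.00111723,
       -0.0007453 ]), 'joint_efforts': array([ 1.21119014e-03, -4.07291865e+01, -2.93697596e+01, -1.19736633e-04,
        3.41258099e-03, -1.18185994e-05]), 'eef_pos': array([ 0.21661383, -0.63867506,  0.2300819 ]), 'tcp_rot': array([ 9.86679442e-01,  1.62673123e-01,  1.86211943e-06, -1.06474707e-03]), 'contact_force': array([ 0.03173907, -0.14070272,  0.05533571]), 'wrist_torque': array([0.00606316, 0.02540298, 0.03079861]), 'finger_force': 0.0, 'opening': 1.0007611407516868}
```

View pics/top0.png

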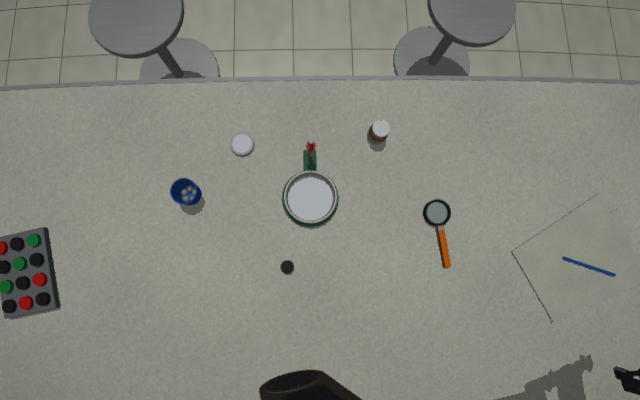

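View pics/side0.png

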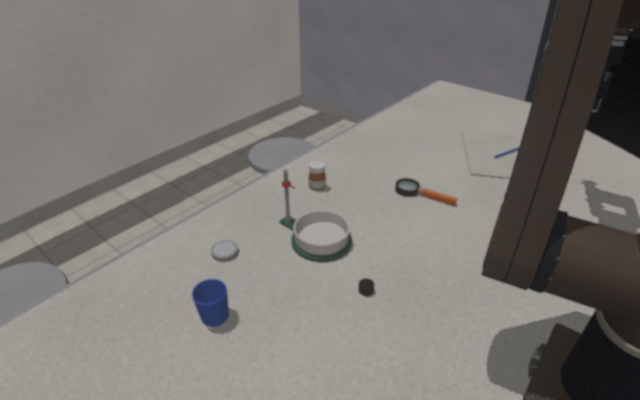

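The top view shows the cup at (186,192), dish at (310,198), collar near (310,150), loupe lens at (437,212) with its handle to (446,265), mount at (287,267), jar at (379,130) and block at (242,145). The side view agrees, with the cup at (211,303).

```bash
python3 - <<'E'
from h import *
for n in ["top","side"]:
    c=dict(np.load(n+".npz")); d,o,P=pts(c); ok=c["range_z"]>0
    hsv=cv2.cvtColor(c["frame"],cv2.COLOR_BGR2HSV); H,S,V=[hsv[...,i].astype(int) for i in range(3)]
    reg=(P[...,0]>.4)&(P[...,0]<.9)&(abs(P[...,1])<.6)&ok
    def show(nm,m,z=None):
        m=cv2.morphologyEx((m&reg).astype(np.uint8),cv2.MORPH_OPEN,np.ones((2,2)))
        k,l,st,ce=cv2.connectedComponentsWithStats(m)
        for i in range(1,k):
            if st[i,4]<12: continue
            Q=P[l==i]; print(n,nm,st[i,4],ce[i].round(1),"med",np.median(Q,0).round(4),"lo",np.percentile(Q,2,0).round(4),"hi",np.percentile(Q,98,0).round(4))
            if z:
                cn=max(cv2.findContours((l==i).astype(np.uint8),0,1)[0],key=len)
                pp=onplane(d,o,z)[cn[:,0,1],cn[:,0,0]][:,:2].astype(np.float32)
                print("   circ",[np.round(t,4) for t in cv2.minEnclosingCircle(pp)], cv2.minAreaRect(pp))
    show("cup",(H>105)&(H<130)&(S>120)&(P[...,1]>0),.068 if n=="top" else None)
    show("orange",(H>5)&(H<18)&(S>150)&(P[...,1]<-.1),.02)
    show("red",((H<5)|(H>172))&(S>130)&(P[...,1]<.15))
    show("dark",(V<70)&(S<120)&(P[...,1]<.15)&(P[...,2]<.06),.02)
    show("dish",(P[...,2]>.036)&(P[...,2]<.052)&(abs(P[...,1])<.2)&(S<60),.044)
E
python3 -m crank --help | head -20
```

```text
top cup 465 [184.8 192.1] med [0.6085 0.2981 0.035 ] lo [ 0.5786  0.2582 -0.0019] hi [0.6336 0.3151 0.0689]
   circ [array([0.6017, 0.2792]), np.float64(0.0366)] ((0.6006253361701965, 0.2806472182273865), (0.07037406414747238, 0.05983210355043411), 44.649436950683594)
top cup 18 [190.8 194.6] med [0.6049 0.2847 0.0058] lo [0.6004 0.2776 0.002 ] hi [0.6102 0.29   0.0188]
   circ [array([0.5973, 0.2683]), np.float64(0.006)] ((0.5972864627838135, 0.26832863688468933), (0.009519112296402454, 0.006975525990128517), 88.69929504394531)
top orange 34 [375.1 137.9] med [ 0.7286 -0.1673  0.0422] lo [ 0.7235 -0.1842  0.0337] hi [ 0.7406 -0.159   0.0506]
   circ [array([ 0.7385, -0.1757]), np.float64(0.0161)] ((0.7357955574989319, -0.1734461635351181), (0.031993865966796875, 0.010716422460973263), 49.98101806640625)
top orange 269 [444.2 249.3] med [ 0.4555 -0.332   0.0189] lo [ 0.412  -0.3448  0.0006] hi [ 0.4974 -0.3207  0.0226]
   circ [array([ 0.4549, -0.3318]), np.float64(0.0449)] ((0.4549821615219116, -0.3312644958496094), (0.0888974666595459, 0.01887655444443226), 6.94584846496582)
top re
[... 5248 characters left out ...]
5177183151245, 0.06303633004426956), (0.025155944749712944, 0.042556971311569214), 33.79139709472656)
side dish 19 [287.4 209.9] med [ 0.6924 -0.0068  0.0386] lo [ 0.6897 -0.054  -0.0015] hi [ 0.7332 -0.0027  0.0461]
   circ [array([ 0.6877, -0.0026]), np.float64(0.0086)] ((0.6872625350952148, -0.002808496356010437), (0.0070897238329052925, 0.0162447988986969), 43.20486068725586)
side dish 452 [321.7 228.3] med [ 0.5852 -0.0098  0.0388] lo [ 0.5267 -0.0672  0.008 ] hi [0.6472 0.0558 0.0449]
   circ [array([ 0.5826, -0.0019]), np.float64(0.0658)] ((0.5825681090354919, -0.0018057525157928467), (0.12304119020700455, 0.1270332634449005), 39.61423873901367)invalid input: not JSON, or not a number
```

```bash
python3 -m crank '[[[0,0,-900],0,0],[[0,0,-900],0,0],[[0,0,-900],0,0],[[0,0,-900],0,0],[[0,0,-900],0,0],[[0,0,-900],0,0],[[0,0,-900],0,0],[[0,0,-900],0,0],[[0,0,-900],0,0],[[0,0,-900],0,0]]'; python3 -c "
from h import *
s=get_state();print(s['qpos'],R.from_quat(s['tcp_rot']).as_matrix().round(3))"
```

```text
time: 1.1
eef_pos: [0.2167, -0.6388, 0.7253]
tcp_rot: [0.987, 0.163, 0.0, 0.002]
contact_force: [-0.3, -1.1, 1.9]
opening: 1.001
finger_force: 0.0
[-1.39392182e+00  4.86612525e-01  4.06804606e-01 -1.54169639e-05
  2.24513670e+00 -1.49988924e-01] [[ 0.947  0.321  0.001]
 [ 0.321 -0.947 -0.003]
 [-0.     0.003 -1.   ]]
```

```bash
python3 -m crank '[[[0,0,-400],0,0],[[0,0,-400],0,0],[[0,0,-400],0,0],[[0,0,-400],0,0],[[0,0,-400],0,0]]'; python3 -c "
from h import *
s=get_state();print(s['qpos'],R.from_quat(s['tcp_rot']).as_matrix().round(3))"
```

```text
time: 1.6
eef_pos: [0.1883, -0.5541, 0.8222]
tcp_rot: [0.987, 0.163, 0.001, 0.011]
contact_force: [0.6, -0.6, 0.5]
opening: 1.001
finger_force: 0.0
[-1.4178782   0.46314446  0.20997991  0.00477336  2.44677049 -0.17039847] [[ 0.947  0.321  0.006]
 [ 0.321 -0.947 -0.021]
 [-0.001  0.022 -1.   ]]
```

```bash
python3 -m crank '[[[0,0,-600],0,0],[[0,0,-600],0,0],[[0,0,-600],0,0],[[0,0,-600],0,0],[[0,0,-600],0,0],[[0,0,-600],0,0]]'; python3 -c "
from h import *
s=get_state();print(s['qpos'],R.from_quat(s['tcp_rot']).as_matrix().round(3))"
```

```text
time: 2.2
eef_pos: [0.1532, -0.4521, 0.8895]
tcp_rot: [0.987, 0.163, 0.003, 0.017]
contact_force: [-0.5, -0.1, 0.6]
opening: 0.997
finger_force: 0.0
[-1.46083259  0.33261436  0.21001105  0.01279136  2.56593209 -0.20587209] [[ 0.947  0.321  0.011]
 [ 0.321 -0.947 -0.032]
 [-0.     0.034 -0.999]]
```

```bash
cat >> h.py <<'E'
D=[((.287089,1.578023,1.27861),(np.hypot(.21661,.63868),.23008)),((.4866,.4068,2.24514),(np.hypot(.2167,.6388),.7253)),((.46314,.20998,2.44677),(np.hypot(.1883,.5541),.8222)),((.33261,.21001,2.56593),(np.hypot(.1532,.4521),.8895))]
def row(q):
    a=np.cumsum(q); return np.array([[1,0,*np.sin(a)],[0,1,*np.cos(a)]])
A=np.vstack([row(q) for q,_ in D]); B=np.hstack([p for _,p in D])
E
python3 - <<'E'
from h import *
x,res,rk,sv=np.linalg.lstsq(A,B,rcond=1e-4); print(x,rk,A@x-B)
for q in [(.12,.21,2.81),(-.3,.21,2.81),(-.6,.21,2.81),(-.9,.21,2.81),(-.9,1,2.81),(-.9,1.6,1.4),(0,2.2,.24),(-.3,2.4,.24),(-.9,2.48,.54)]: print(q,sum(q),row(q)@x)
E
```

```text
[-0.02354727  0.8715776   0.51149854  0.58155807  0.96307291] 5 [ 0.00137797  0.00028964 -0.00281939 -0.00016197  0.00320797 -0.00114541
 -0.00176655  0.00101774]
(0.12, 0.21, 2.81) 3.14 [0.22766903 0.96650464]
(-0.3, 0.21, 2.81) 2.72 [0.16712806 1.06069051]
(-0.6, 0.21, 2.81) 2.42 [0.10272514 1.10859247]
(-0.9, 0.21, 2.81) 2.12 [0.02704269 1.1353226 ]
(-0.9, 1, 2.81) 2.91 [-0.14510677  0.83082204]
(-0.9, 1.6, 1.4) 2.1 [0.78176571 1.14812673]
(0, 2.2, 0.24) 2.4400000000000004 [1.0682413  0.30521884]
(-0.3, 2.4, 0.24) 2.34 [1.01923493 0.3967553 ]
(-0.9, 2.48, 0.54) 2.12 [0.97875947 0.68144587]
```

```bash
python3 -m crank '[[[0,-500,-200],0,0],[[0,-500,-200],0,0],[[0,-500,-200],0,0],[[0,-500,-200],0,0],[[0,-500,-200],0,0],[[0,-500,-200],0,0],[[0,-500,-200],0,0],[[0,-500,-200],0,0]]'; python3 -c "
from h import *
s=get_state();print(s['qpos'],R.from_quat(s['tcp_rot']).as_matrix().round(3))"
```

```text
time: 3.0
eef_pos: [0.0709, -0.1903, 0.9897]
tcp_rot: [0.985, 0.162, -0.017, 0.051]
contact_force: [0.0, 0.1, -0.1]
opening: 1.0
finger_force: 0.0
[-1.73616628  0.00957725  0.21004549  0.00461524  2.81375668 -0.48591161] [[ 0.947  0.32  -0.016]
 [ 0.317 -0.943 -0.107]
 [-0.05   0.096 -0.994]]
```

```bash
python3 -m crank '[[[280,-526,-50],0,0],[[280,-526,-50],0,0],[[280,-526,-50],0,0],[[280,-526,-50],0,0],[[280,-526,-50],0,0],[[280,-526,-50],0,0],[[280,-526,-50],0,0],[[280,-526,-50],0,0]]'; python3 -c "
from h import *
s=get_state();print(s['qpos'],R.from_quat(s['tcp_rot']).as_matrix().round(3))"
```

```text
time: 3.8
eef_pos: [0.1233, 0.0198, 0.9708]
tcp_rot: [0.985, 0.162, -0.015, 0.047]
contact_force: [1.0, -0.8, 0.1]
opening: 0.999
finger_force: 0.0
[-0.51448509 -0.20244045  0.48175756 -0.29072272  2.81312022  0.45215996] [[ 0.947  0.321 -0.014]
 [ 0.319 -0.943 -0.098]
 [-0.045  0.089 -0.995]]
```

```bash
R='x'; python3 -m crank '[[[500,0,300],0,0],[[500,0,300],0,0],[[500,0,300],0,0],[[500,0,300],0,0],[[500,0,300],0,0],[[500,0,300],0,0],[[700,0,550],0,0],[[700,0,550],0,0],[[700,0,550],0,0],[[700,0,550],0,0]]'; python3 -m crank '[[[900,0,200],0,0],[[900,0,200],0,0],[[900,0,200],0,0],[[900,0,200],0,0],[[900,0,200],0,0],[[900,0,200],0,0],[[900,0,200],0,0],[[900,0,200],0,0],[[900,0,200],0,0],[[900,0,200],0,0]]'; python3 -c "
from h import *
s=get_state();print(s['qpos'],R.from_quat(s['tcp_rot']).as_matrix().round(3))"
```

```text
time: 4.8
eef_pos: [0.4961, 0.1183, 0.6715]
tcp_rot: [0.985, 0.163, -0.016, 0.047]
contact_force: [1.1, -0.6, -0.8]
opening: 1.0
finger_force: 0.0
time: 5.8
eef_pos: [0.8488, 0.2306, 0.4844]
tcp_rot: [0.985, 0.163, -0.007, 0.047]
contact_force: [-0.2, 0.1, 0.1]
opening: 1.004
finger_force: 0.0
[ 0.17687498  0.92080737  0.21192016 -0.10380966  2.02183898  1.37491295] [[ 0.947  0.322  0.002]
 [ 0.321 -0.942 -0.094]
 [-0.029  0.09  -0.996]]
```

```bash
P='import h;s=h.get_state();print(s["qpos"].round(3),h.R.from_quat(s["tcp_rot"]).as_matrix()[:,2].round(4),s["eef_pos"].round(3))'
python3 -m crank '[[[900,0,0],0,0]]' >/dev/null; python3 -c "$P"; python3 -m crank '[[[900,0,0],0,0]]'>/dev/null; python3 -c "$P";python3 -m crank '[[[900,0,0],0,0]]'>/dev/null; python3 -c "$P"; python3 -m crank '[[[900,0,0],0,0],[[900,0,0],0,0],[[900,0,0],0,0]]'>/dev/null; python3 -c "$P"
```

```text
[ 0.18   0.943  0.213 -0.1    1.978  1.382] [ 0.0225 -0.0893 -0.9958] [0.864 0.237 0.464]
[ 0.184  0.962  0.212 -0.097  1.935  1.388] [ 0.0466 -0.0832 -0.9954] [0.878 0.243 0.448]
[ 0.187  0.98   0.211 -0.094  1.894  1.394] [ 0.0704 -0.0771 -0.9945] [0.89  0.249 0.432]
[ 0.194  1.029  0.211 -0.09   1.817  1.407] [ 0.0987 -0.0695 -0.9927] [0.915 0.261 0.388]
```

```bash
P='import h;s=h.get_state();print(s["time"],s["qpos"].round(3),h.R.from_quat(s["tcp_rot"]).as_matrix().round(3).tolist(),s["eef_pos"].round(3))'
exec 3>&1 >/dev/null
python3 -m crank '[[[900,0,0],0,0]]'
python3 -m crank '[[[900,0,0],0,0]]'
python3 -m crank '[[[900,0,0],0,0]]'
python3 -m crank '[[[900,0,0],0,0]]'
python3 -m crank '[[[900,0,0],0,0]]'
python3 -m crank '[[[900,0,0],0,0]]'
python3 -m crank '[[[900,0,0],0,0]]'
python3 -m crank '[[[900,0,0],0,0]]'
python3 -c "$P" >&3
python3 -m crank '[[[900,0,0],0,0]]'
python3 -m crank '[[[900,0,0],0,0]]'
python3 -m crank '[[[900,0,0],0,0]]'
python3 -m crank '[[[900,0,0],0,0]]'
python3 -m crank '[[[900,0,0],0,0]]'
python3 -m crank '[[[900,0,0],0,0]]'
python3 -m crank '[[[900,0,0],0,0]]'
python3 -m crank '[[[900,0,0],0,0]]'
python3 -c "$P" >&3
```

```text
7.2 [ 0.212  1.095  0.211 -0.072  1.536  1.432] [[0.898, 0.318, 0.303], [0.336, -0.942, -0.008], [0.283, 0.109, -0.953]] [0.985 0.297 0.336]
8.0 [ 0.228  1.077  0.211 -0.056  1.33   1.444] [[0.808, 0.315, 0.498], [0.33, -0.942, 0.059], [0.488, 0.117, -0.865]] [1.023 0.326 0.374]
```

```bash
P='import h;s=h.get_state();print(s["time"],s["qpos"].round(3),h.R.from_quat(s["tcp_rot"]).as_matrix().round(3).tolist(),s["eef_pos"].round(3))'
exec 3>&1 >/dev/null
python3 -m crank '[[[0,0,0],7,0],[[0,0,0],13.5,0]]'
python3 -c "$P" >&3
python3 -m crank '[[[900,0,0],0,0]]'
python3 -m crank '[[[900,0,0],0,0]]'
python3 -m crank '[[[900,0,0],0,0]]'
python3 -m crank '[[[900,0,0],0,0]]'
python3 -m crank '[[[900,0,0],0,0]]'
python3 -m crank '[[[900,0,0],0,0]]'
python3 -m crank '[[[900,0,0],0,0]]'
python3 -m crank '[[[900,0,0],0,0]]'
python3 -m crank '[[[900,0,0],0,0]]'
python3 -m crank '[[[900,0,0],0,0]]'
python3 -c "$P" >&3
python3 -m crank '[[[900,0,0],0,0]]'
python3 -m crank '[[[900,0,0],0,0]]'
python3 -m crank '[[[900,0,0],0,0]]'
python3 -m crank '[[[900,0,0],0,0]]'
python3 -m crank '[[[900,0,0],0,0]]'
python3 -m crank '[[[900,0,0],0,0]]'
python3 -m crank '[[[900,0,0],0,0]]'
python3 -m crank '[[[900,0,0],0,0]]'
python3 -c "$P" >&3
```

```text
8.2 [ 0.228  1.077  0.21  -0.056  1.331  1.684] [[0.859, 0.114, 0.499], [0.097, -0.994, 0.059], [0.502, -0.003, -0.865]] [1.023 0.327 0.375]
9.2 [0.147 0.973 0.211 0.022 1.175 1.589] [[0.705, 0.142, 0.695], [0.078, -0.989, 0.123], [0.705, -0.033, -0.708]] [1.053 0.263 0.51 ]
10.0 [0.099 0.852 0.211 0.083 1.101 1.539] [[0.556, 0.157, 0.816], [0.05, -0.987, 0.155], [0.83, -0.046, -0.557]] [1.033 0.223 0.654]
```

```bash
exec 3>&1 >/dev/null
python3 -m crank '[[[900,0,0],-3,0]]'
python3 -m crank '[[[900,0,0],0,0]]'
python3 -m crank '[[[900,0,0],0,0]]'
python3 -m crank '[[[900,0,0],0,0]]'
exec 1>&3
cat >> h.py <<'E'
def go(t):
    s=get_state(); M=R.from_quat(s["tcp_rot"]).as_matrix(); return (M.T@(np.array(t)-s["eef_pos"])*1000).round(1)
def pr():
    s=get_state(); M=R.from_quat(s["tcp_rot"]).as_matrix(); print(round(s["time"],2),s["qpos"].round(3),M.round(3).tolist(),s["eef_pos"].round(4),"tilt",np.degrees(np.arccos(-M[2,2])).round(1),"op",round(s["opening"],3),"F",s["finger_force"],s["contact_force"].round(1)); return M
E
python3 - <<'E'
from h import *
from scipy.optimize import least_squares
pr()
def fit(Q,rf,x0):
    r=least_squares(lambda p:np.hypot(Q[:,0]-p[0],Q[:,1]-p[1])-rf(Q[:,2]),x0,loss="soft_l1",f_scale=.002); return r.x.round(4),len(Q),np.median(abs(r.fun)).round(4)
for n in ["top","side"]:
    c=dict(np.load(n+".npz")); d,o,P=pts(c); ok=(c["range_z"]>0)
    hsv=cv2.cvtColor(c["frame"],cv2.COLOR_BGR2HSV); H,S,V=[hsv[...,i].astype(int) for i in range(3)]
    b=(H>105)&(H<130)&(S>120)&ok&(np.hypot(P[...,0]-.603,P[...,1]-.286)>.024)&(np.hypot(P[...,0]-.603,P[...,1]-.286)<.04)&(P[...,2]>.01)
    if n=="top": b&=P[...,2]>.064
    else: b&=P[...,2]<.06
    print(n,"cup",fit(P[b],lambda z:.0265+.005*z/.068 - (.0015 if n=="top" else 0),[.603,.286]))
    r=np.hypot(P[...,0]-.588,P[...,1]+.008)
    b=ok&(P[...,2]>.041)&(P[...,2]<.048)&(r<.075)
    print("dish",fit(P[b],lambda z:.061,[.588,-.008]))
    b=ok&(r<.04); print("floor z",np.median(P[b][:,2]))
    red=((H<6)|(H>172))&(S>120)&ok&(np.hypot(P[...,0]-.69,P[...,1]+.005)<.05)
    Q=P[red]; print("red z",np.percentile(Q[:,2],[5,25,50,75,95]).round(4),np.median(Q,0))
    b=ok&(P[...,2]>.015)&(P[...,2]<.026)&(np.hypot(P[...,0]-.543,P[...,1]+.317)<.045)&(V<100)
    print("lens",fit(P[b],lambda z:.029,[.543,-.317]))
    org=(H>5)&(H<18)&(S>150)&ok&(P[...,2]>.014)&(P[...,1]<-.25)
    Q=P[org][:,:2]; l=cv2.fitLine(Q.astype(np.float32),2,0,.01,.01).ravel(); print("handle",l,np.degrees(np.arctan2(l[1],l[0])))
E
```

```text
10.4 [0.087 0.784 0.211 0.104 1.075 1.477] [[0.467, 0.187, 0.864], [0.085, -0.982, 0.167], [0.88, -0.004, -0.475]] [1.0076 0.2119 0.7303] tilt 61.7 op 1.0 F 0.0 [-0.9 -0.4 -0.4]
top cup (array([0.6062, 0.287 ]), 111, np.float64(0.0011))
dish (array([ 0.5912, -0.0064]), 264, np.float64(0.0011))
floor z 0.014591355437770959
red z [0.114  0.1159 0.117  0.1186 0.123 ] [ 0.69028492 -0.007388    0.1169902 ]
lens (array([ 0.5469, -0.3199]), 183, np.float64(0.0016))
handle [ 0.9911798   0.1325236   0.4598499  -0.33039156] 7.615445
side cup (array([0.6033, 0.2882]), 902, np.float64(0.0015))
dish (array([ 0.5881, -0.0055]), 276, np.float64(0.0011))
floor z 0.014964179049410886
red z [0.112  0.114  0.1155 0.1166 0.1182] [ 0.68739286 -0.00298324  0.1154821 ]
lens (array([ 0.5435, -0.3179]), 111, np.float64(0.0013))
handle [ 0.99361485  0.11282504  0.45191848 -0.3263507 ] 6.4781923
```

```bash
python3 -c "
from h import *
n=np.array([.864,.167,-.475]);C=np.array([.6047,.2876,.042])
print(go(C-.10*n),go(C+.025*n))"
```

```text
[-787.5 -147.  -108.7] [-787.5 -147.    16.3]
```

```bash
python3 -m crank '[[[-430,-80,-60],0,0],[[-430,-80,-60],0,0],[[-430,-80,-60],0,0],[[-430,-80,-60],0,0],[[-430,-80,-60],0,0],[[-430,-80,-60],0,0],[[-430,-80,-60],0,0],[[-430,-80,-60],0,0],[[-430,-80,-60],0,0],[[-430,-80,-60],0,0]]'; python3 -c "
from h import *
pr()
n=np.array([.864,.167,-.475]);C=np.array([.6047,.2876,.042])
print(go(C-.10*n),go(C+.025*n))"
```

```text
time: 11.4
eef_pos: [0.7369, 0.2435, 0.3816]
tcp_rot: [0.861, 0.08, 0.5, -0.049]
contact_force: [1.9, -0.4, 2.7]
opening: 1.001
finger_force: 0.0
11.4 [0.188 0.019 1.833 0.014 0.236 1.561] [[0.486, 0.188, 0.853], [0.089, -0.982, 0.165], [0.869, -0.004, -0.494]] [0.7369 0.2435 0.3816] tilt 60.4 op 1.001 F 0.0 [ 1.9 -0.4  2.7]
[-357.8  -66.8  -37.6] [-355.   -66.7   87.4]
```

```bash
python3 -c "
from h import *
print(go([.35,.62,.36]),go([-.15,1.05,.32]))"
```

```text
[-173.3 -442.4 -257.2] [-412.8 -958.5 -593. ]
```

```bash
python3 -m crank '[[[-173,-442,-257],0,0],[[-173,-442,-257],0,0],[[-173,-442,-257],0,0],[[-173,-442,-257],0,0],[[-173,-442,-257],0,0],[[-173,-442,-257],0,0],[[-173,-442,-257],0,0],[[-173,-442,-257],0,0],[[-173,-442,-257],0,0],[[-173,-442,-257],0,0]]' >/dev/null
python3 -m crank '[[[-240,-516,-336],0,0],[[-240,-516,-336],0,0],[[-240,-516,-336],0,0],[[-240,-516,-336],0,0],[[-240,-516,-336],0,0],[[-240,-516,-336],0,0],[[-240,-516,-336],0,0],[[-240,-516,-336],0,0],[[-240,-516,-336],0,0],[[-240,-516,-336],0,0]]'; python3 -c "
from h import *
M=pr(); print(M.T@[-.29,.957,0]*900)"
```

```text
time: 13.4
eef_pos: [0.1752, 0.8353, 0.5234]
tcp_rot: [0.872, 0.116, 0.473, -0.036]
contact_force: [0.9, 1.0, -0.3]
opening: 0.999
finger_force: 0.0
13.4 [ 1.479  0.505  0.973 -0.951  1.374  2.839] [[0.525, 0.237, 0.818], [0.169, -0.97, 0.173], [0.834, 0.048, -0.549]] [0.1752 0.8353 0.5234] tilt 56.7 op 0.999 F 0.0 [ 0.9  1.  -0.3]
[   8.71557752 -897.60986022  -64.64725469]
```

```bash
exec 3>&1 >/dev/null
python3 -m crank '[[[0,-300,0],-8,0],[[0,-300,0],-16,0],[[0,-300,0],-24,0],[[0,-300,0],-30,0],[[0,-300,0],-30,0],[[0,-300,0],-30,0]]'
python3 -c "import h;h.pr()" >&3
python3 -m crank '[[[457,-773,-65],0,0]]'
python3 -m crank '[[[457,-773,-65],0,0]]'
python3 -m crank '[[[457,-773,-65],0,0]]'
python3 -m crank '[[[457,-773,-65],0,0]]'
python3 -m crank '[[[457,-773,-65],0,0]]'
python3 -m crank '[[[457,-773,-65],0,0]]'
python3 -m crank '[[[457,-773,-65],0,0]]'
python3 -m crank '[[[457,-773,-65],0,0]]'
exec 1>&3; python3 -c "
from h import *
M=pr(); print(M.T@[-.29,.957,0]*900)"
```

```text
14.0 [ 1.548  1.061  0.214 -0.949  1.522  2.182] [[0.316, 0.483, 0.817], [0.633, -0.749, 0.197], [0.707, 0.455, -0.542]] [0.1243 0.9914 0.4688] tilt 57.2 op 1.0 F 0.0 [-0.   0.7 -0.1]
14.8 [ 1.654  1.156  0.21  -0.994  1.343  2.32 ] [[0.185, 0.589, 0.786], [0.581, -0.711, 0.396], [0.792, 0.384, -0.474]] [0.0144 1.057  0.3974] tilt 61.7 op 1.0 F 0.0 [0.4 0.3 0.3]
[ 452.49324599 -765.95875647  136.07253847]
```

```bash
exec 3>&1 >/dev/null
python3 -m crank '[[[275,-850,180],0,0]]'
python3 -m crank '[[[275,-850,180],0,0]]'
python3 -m crank '[[[275,-850,180],0,0]]'
python3 -m crank '[[[275,-850,180],0,0]]'
python3 -m crank '[[[275,-850,180],0,0]]'
python3 -m crank '[[[275,-850,200],0,0]]'
python3 -m crank '[[[275,-850,200],0,0]]'
python3 -m crank '[[[275,-850,200],0,0]]'
python3 -c "import h;h.pr()" >&3
python3 -m crank '[[[275,-850,250],0,0]]'
python3 -m crank '[[[275,-850,250],0,0]]'
python3 -m crank '[[[275,-850,250],0,0]]'
exec 1>&3; python3 -c "
from h import *
M=pr(); print(M.T@[-.29,.957,-.15]*900)"
```

```text
15.6 [ 1.724  1.301  0.21  -1.058  1.127  2.49 ] [[0.085, 0.7, 0.709], [0.517, -0.639, 0.569], [0.851, 0.319, -0.417]] [-0.0751  1.1147  0.2676] tilt 65.4 op 1.001 F 0.0 [ 0.6 -1.3  0.4]
15.9 [ 1.747  1.34   0.211 -1.084  1.054  2.541] [[0.054, 0.742, 0.668], [0.491, -0.602, 0.629], [0.869, 0.294, -0.397]] [-0.1091  1.1275  0.2334] tilt 66.6 op 0.998 F 0.0 [-0.3 -0.4 -0.1]
[ 291.71624289 -752.24649299  420.96381962]
```

```bash
python3 -c "
from h import *
print(go([.6,.86,.45])); print(go([.98,.2,.45])-go([.6,.86,.45]))"
```

```text
[ 95.2 751.  219.6]
[-303.7  679.5 -161.2]
```

```bash
python3 -m crank '[[[95,751,220],0,0],[[95,751,220],0,0],[[95,751,220],0,0],[[95,751,220],0,0],[[95,751,220],0,0],[[95,751,220],0,0],[[95,751,220],0,0],[[95,751,220],0,0],[[95,751,220],0,0],[[95,751,220],0,0]]' >/dev/null
python3 -m crank '[[[0,290,70],0,0],[[0,290,70],0,0],[[0,290,70],0,0],[[0,290,70],0,0],[[0,290,70],0,0],[[0,290,70],0,0],[[-120,560,10],0,0],[[-120,560,10],0,0],[[-180,700,-30],0,0],[[-180,700,-30],0,0]]' >/dev/null; python3 -c "
from h import *
pr();print(go([.98,.2,.45]))"
```

```text
17.9 [0.651 0.385 1.368 0.39  0.246 0.824] [[0.055, 0.741, 0.67], [0.492, -0.604, 0.627], [0.869, 0.295, -0.398]] [0.6829 0.6764 0.4277] tilt 66.6 op 0.994 F 0.0 [0.7 0.9 0.6]
[-198.9  514.2 -108.6]
```

```bash
python3 -c "
from h import *
print(go([.68,.2,.36]))"
```

```text
[-293.5  265.5 -273.8]
```

```bash
python3 -m crank '[[[-294,266,-274],5,0],[[-294,266,-274],10,0],[[-294,266,-274],15,0],[[-294,266,-274],18.7,0],[[-294,266,-274],18.7,0],[[-294,266,-274],18.7,0],[[-294,266,-274],18.7,0],[[-294,266,-274],18.7,0],[[-294,266,-274],18.7,0],[[-294,266,-274],18.7,0]]' >/dev/null; python3 -c "
from h import *
M=pr();n=M[:,2];C=np.array([.6047,.2876,.042])
print(go([.68,.2,.36]),go(C-.10*n+[0,0,.05]),go(C-.10*n),go(C+.025*n))"
```

```text
18.9 [-0.115 -0.053  1.989  1.344  0.799 -0.122] [[0.29, 0.683, 0.671], [0.274, -0.731, 0.625], [0.917, 0.002, -0.399]] [0.6794 0.1983 0.3597] tilt 66.5 op 1.002 F 0.0 [-0.1 -0.2 -0.7]
[ 0.9 -0.8  1.4] [-242.6 -116.8   12.7] [-288.5 -116.9   32.6] [-288.5 -116.9  157.6]
```

```bash
python3 -m crank '[[[-243,-117,13],0,0],[[-243,-117,13],0,0],[[-243,-117,13],0,0],[[-243,-117,13],0,0],[[-243,-117,13],0,0],[[-243,-117,13],0,0],[[-243,-117,13],0,0],[[-288,-117,33],0,0],[[-288,-117,33],0,0],[[-288,-117,33],0,0]]' >/dev/null
python3 - <<'E'
from h import *
M=pr();n=M[:,2];C=np.array([.6047,.2876,.042])
print(go(C-.10*n),go(C+.025*n))
a=read_camera("wrist")["frame"]; b=read_camera("side")["frame"]
cv2.imwrite("pics/a1.png",cv2.resize(np.vstack([a,b]),(480,600)))
E
```

```text
19.9 [-0.079  0.173  2.404  1.996  0.84  -1.009] [[0.292, 0.684, 0.668], [0.273, -0.729, 0.628], [0.917, -0.001, -0.399]] [0.5386 0.2282 0.0825] tilt 66.5 op 1.0 F 0.0 [ 0.1 -0.5  0.1]
[-1.7  2.  -2.4] [ -1.7   2.  122.6]
```

View pics/a1.png

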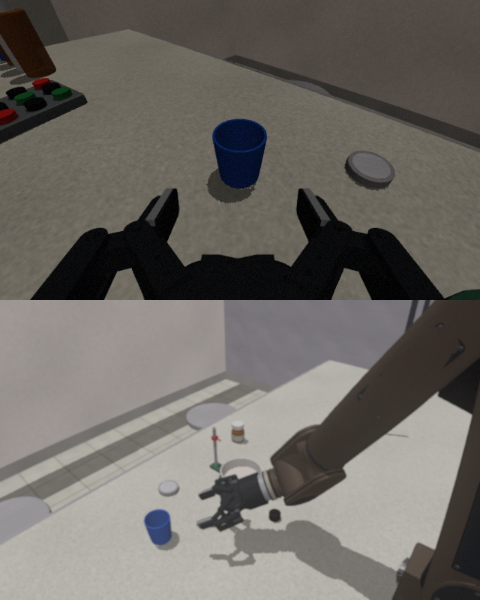

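The wrist view shows the cup at (240,155), centred between the open pads at x≈163 and x≈313. In the side view the gripper is tilted and aimed at the cup.

```bash
python3 -m crank '[[[0,2,30],0,0],[[0,2,60],0,0],[[0,2,90],0,0],[[0,2,122],0,0],[[0,2,122],0,0],[[0,2,122],0,255],[[0,2,122],0,255],[[0,2,122],0,255],[[0,2,122],0,255],[[0,2,122],0,255]]' 50; python3 -m crank '[[[0,0,0],0,255],[[0,0,0],0,255],[[0,0,0],0,255]]' 50;  python3 - <<'E'
from h import *
pr()
print(go([.6,.0,.2]))
E
```

```text
time: 21.0
eef_pos: [0.6217, 0.303, 0.0369]
tcp_rot: [0.776, 0.307, 0.513, -0.202]
contact_force: [-3.0, -2.2, 8.4]
opening: 0.697
finger_force: 52.9
time: 21.3
eef_pos: [0.6218, 0.3031, 0.0369]
tcp_rot: [0.776, 0.307, 0.513, -0.202]
contact_force: [-4.0, -2.6, 7.9]
opening: 0.692
finger_force: 52.9
21.3 [ 0.098  0.453  2.156  2.225  0.783 -1.12 ] [[0.285, 0.684, 0.671], [0.27, -0.729, 0.629], [0.92, 0.002, -0.393]] [0.6218 0.3031 0.0369] tilt 66.9 op 0.692 F 52.93523088621441 [-4.  -2.6  7.9]
[  62.   206.4 -269.2]
```

```bash
python3 -m crank '[[[28,0,-12],0,255],[[57,0,-25],0,255],[[90,0,-38],0,255],[[90,0,-38],0,255],[[64,66,-98],0,255],[[38,130,-158],0,255],[[13,194,-218],0,255],[[13,194,-218],0,255],[[13,194,-218],0,255]]' 60;  python3 - <<'E'
from h import *
pr()
print(go([.612,.028,.13]))
a=read_camera("wrist")["frame"]; b=read_camera("side")["frame"]
cv2.imwrite("pics/a2.png",cv2.resize(np.vstack([a,b]),(480,600)))
E
```

```text
time: 22.2
eef_pos: [0.6107, 0.0523, 0.1309]
tcp_rot: [0.779, 0.308, 0.509, -0.201]
contact_force: [1.2, 0.1, -1.6]
opening: 0.689
finger_force: 65.5
22.2 [-0.453  0.189  2.233  1.549  1.027 -0.768] [[0.293, 0.684, 0.668], [0.274, -0.73, 0.626], [0.916, -0.001, -0.402]] [0.6107 0.0523 0.1309] tilt 66.3 op 0.689 F 65.4924202139955 [ 1.2  0.1 -1.6]
[ -7.1  18.6 -14. ]
```

View pics/a2.png

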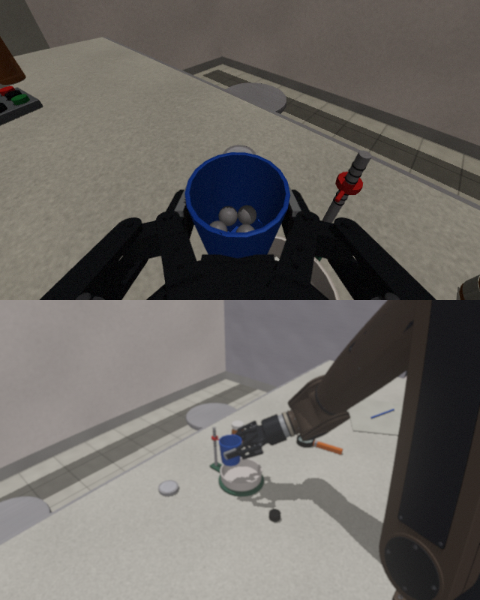

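The wrist view shows the cup gripped at (238,205) with the balls inside, the dish behind it and the red collar at (347,185). The side view shows the cup above the dish.

```bash
python3 -m crank '[[[0,0,0],0,255],[[0,0,0],8,255],[[0,0,0],16,255],[[0,0,0],24,255],[[0,0,0],32,255],[[0,0,0],40,255],[[0,0,0],48,255],[[0,0,0],56,255],[[0,0,0],64,255],[[0,0,0],72,255]]';  python3 - <<'E'
from h import *
pr()
print(go([.612,.028,.13]),go([.612,.028,.09]))
E
```

```text
time: 23.3
eef_pos: [0.6111, 0.0567, 0.131]
tcp_rot: [0.81, -0.209, 0.291, -0.464]
contact_force: [-1.1, 0.2, -2.4]
opening: 0.693
finger_force: 65.5
23.3 [-0.444  0.19   2.233  1.553  1.025  0.494] [[0.743, -0.07, 0.666], [-0.609, -0.482, 0.629], [0.277, -0.873, -0.401]] [0.6111 0.0567 0.131 ] tilt 66.4 op 0.693 F 65.52434477722272 [-1.1  0.2 -2.4]
[ 17.9  14.7 -17. ] [ 6.8 49.6 -1. ]
```

```bash
python3 -m crank '[[[9,25,-8],8,255],[[7,50,-1],16,255],[[7,50,-1],22,255],[[7,50,-1],28,255],[[7,50,-1],34,255],[[7,50,-1],40,255],[[7,50,-1],46,255],[[7,50,-1],52,255],[[7,50,-1],58,255],[[7,50,-1],64,255]]'; python3 -m crank '[[[0,0,0],6,255],[[0,0,0],12,255],[[0,0,0],18,255],[[0,0,0],18,255],[[0,0,0],18,255],[[0,0,0],18,255],[[0,0,0],18,255]]';   python3 - <<'E'
from h import *
pr()
a=read_camera("wrist")["frame"]; b=read_camera("side")["frame"]; c=read_camera("top")["frame"]
cv2.imwrite("pics/a3.png",np.vstack([np.hstack([cv2.resize(x[:, :] ,(400,250)) for x in (a,b)]),cv2.resize(c[100:300,160:480],(800,350))]))
E
```

```text
time: 24.3
eef_pos: [0.6127, 0.0276, 0.0903]
tcp_rot: [-0.576, 0.606, -0.002, 0.548]
contact_force: [0.8, -0.9, -0.7]
opening: 0.69
finger_force: 65.5
time: 25.0
eef_pos: [0.6137, 0.0254, 0.0911]
tcp_rot: [-0.476, 0.688, 0.081, 0.542]
contact_force: [-0.3, -0.4, -0.0]
opening: 0.689
finger_force: 65.5
25.0 [-0.503  0.301  2.205  1.56   1.06   1.82 ] [[0.04, -0.743, 0.668], [-0.566, 0.534, 0.628], [-0.823, -0.403, -0.399]] [0.6137 0.0254 0.0911] tilt 66.5 op 0.689 F 65.52170181123074 [-0.3 -0.4 -0. ]
```

View pics/a3.png

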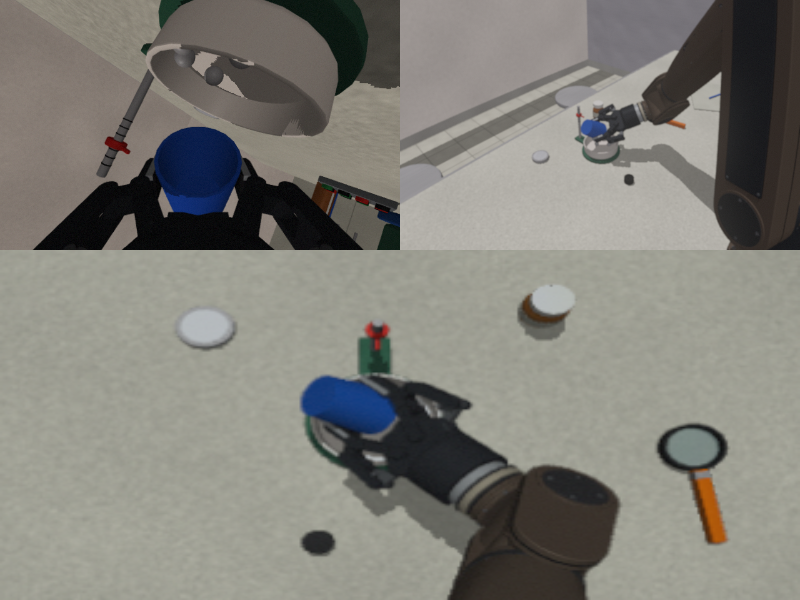

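The wrist view shows the cup interior at (197,165) empty and balls in the dish around (185,60)–(240,62). The top view shows nothing loose on the bench.

```bash
python3 -m crank '[[[-33,-16,-16],-8,255],[[-33,-16,-16],-16,255],[[-33,-16,-16],-24,255],[[-33,-16,-16],-32,255],[[-33,-16,-16],-40,255],[[-33,-16,-16],-48,255],[[-33,-16,-16],-56,255],[[-33,-16,-16],-64,255],[[-33,-16,-16],-72,255],[[-33,-16,-16],-80,255]]' >/dev/null; python3 -m crank '[[[0,0,0],-8,255],[[0,0,0],-16,255],[[0,0,0],-24,255],[[0,0,0],-32,255],[[0,0,0],-40,255],[[0,0,0],-48,255],[[0,0,0],-56,255],[[0,0,0],-64,255],[[0,0,0],-72,255],[[0,0,0],-74,255]]' > /dev/null;   python3 - <<'E'
from h import *
pr()
print(go([.6218,.3031,.10]),go([.6218,.3031,.038]))
c=read_camera("top"); np.savez("t2.npz",**c); a=read_camera("wrist")["frame"];cv2.imwrite("pics/a4.png",np.vstack([cv2.resize(a,(480,300)),cv2.resize(c["frame"][150:250,230:390],(480,300))]))
E
```

```text
27.15 [-0.504  0.208  2.211  1.511  1.063 -0.771] [[0.288, 0.685, 0.669], [0.276, -0.728, 0.627], [0.917, 0.004, -0.399]] [0.6137 0.0249 0.1312] tilt 66.5 op 0.688 F 65.52796235773712 [ 0.1 -0.9 -1.7]
[  50.6 -197.2  192.3] [  -6.2 -197.4  217.1]
```

View pics/a4.png

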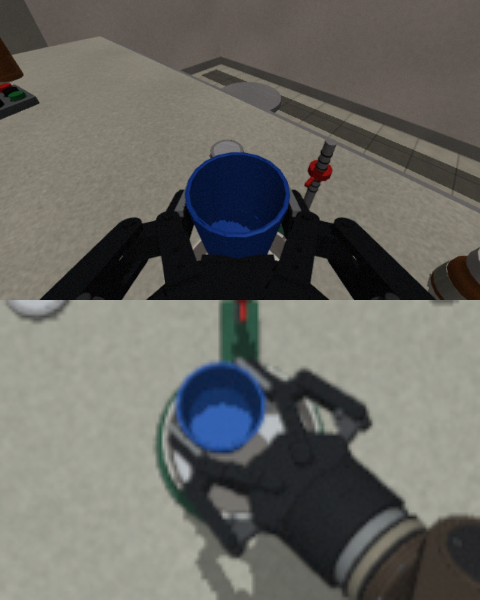

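The wrist and top views show the cup upright and empty, at (240,210) and (220,405).

```bash
python3 -m crank '[[[51,-197,192],0,255],[[51,-197,192],0,255],[[51,-197,192],0,255],[[51,-197,192],0,255],[[51,-197,192],0,255],[[51,-197,192],0,255],[[51,-197,192],0,255],[[51,-197,192],0,255],[[25,-197,204],0,255],[[5,-197,213],0,255]]';   python3 - <<'E'
from h import *
pr()
print(go([.6218,.3031,.038]),go([.6218,.3031,.036]))
E
```

```text
time: 28.25
eef_pos: [0.6238, 0.302, 0.0506]
tcp_rot: [0.778, 0.307, 0.51, -0.2]
contact_force: [-0.0, 0.4, -0.5]
opening: 0.694
finger_force: 65.5
28.25 [ 0.098  0.419  2.159  2.198  0.758 -1.082] [[0.29, 0.682, 0.671], [0.273, -0.731, 0.625], [0.917, 0.002, -0.398]] [0.6238 0.302  0.0506] tilt 66.5 op 0.694 F 65.54167463968042 [-0.   0.4 -0.5]
[-11.8  -2.2   4.4] [-13.7  -2.2   5.2]
```

```bash
python3 -m crank '[[[-6,0,3],0,255],[[-11,0,5],0,255],[[-11,0,5],0,255]]' | grep -E 'pos|contact'; python3 -m crank '[[[-2,0,1],0,255],[[-2,0,1],0,255]]' | grep -E 'pos|contact'
```

```text
eef_pos: [0.6234, 0.3029, 0.0384]
contact_force: [0.0, 0.2, -0.3]
eef_pos: [0.6236, 0.3037, 0.0372]
contact_force: [-0.5, 0.6, -0.9]
```

```bash
python3 -m crank '[[[-2,0,1],0,255],[[-2,0,1],0,255]]' | grep -E 'pos|contact'; python3 -m crank '[[[-2,0,1],0,255],[[-2,0,1],0,255]]' | grep -E 'pos|contact'
```

```text
eef_pos: [0.6246, 0.3045, 0.0369]
contact_force: [-0.9, -1.6, 5.7]
eef_pos: [0.6256, 0.3052, 0.037]
contact_force: [-3.5, -2.7, 11.8]
```

```bash
python3 -m crank '[[[2,0,-1],0,150],[[2,0,-1],0,60],[[2,0,-1],0,0],[[2,0,-1],0,0],[[2,0,-1],0,0],[[2,0,-1],0,0],[[2,0,-30],0,0],[[2,0,-60],0,0],[[2,0,-90],0,0],[[2,0,-130],0,0]]'
python3 - <<'E'
from h import *
from scipy.optimize import least_squares
pr()
c=read_camera("side"); a=read_camera("wrist"); t=read_camera("top"); np.savez("t3.npz",**t)
cv2.imwrite("pics/a5.png",np.vstack([np.hstack([cv2.resize(x["frame"] ,(400,250)) for x in (a,c)]),cv2.resize(t["frame"][150:250,160:360],(700,350))[:, :700] if 0 else cv2.resize(t["frame"][150:250,160:360],(800,350))]))
E
```

```text
time: 30.15
eef_pos: [0.5362, 0.2227, 0.0856]
tcp_rot: [0.778, 0.308, 0.509, -0.202]
contact_force: [0.7, -0.2, 0.8]
opening: 1.004
finger_force: 0.0
30.15 [-0.095  0.157  2.413  1.974  0.845 -0.997] [[0.291, 0.685, 0.668], [0.274, -0.729, 0.628], [0.917, 0.0, -0.4]] [0.5362 0.2227 0.0856] tilt 66.5 op 1.004 F 0.0 [ 0.7 -0.2  0.8]
```

View pics/a5.png

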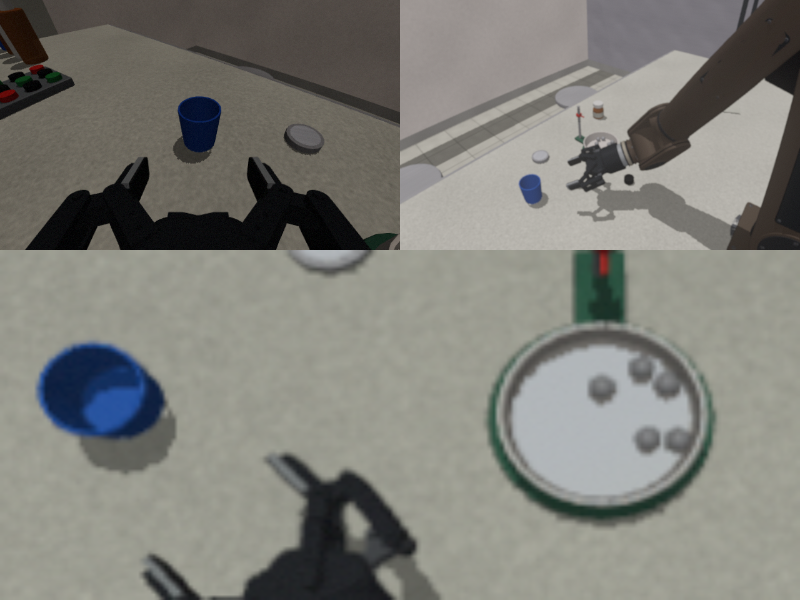

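The views show the cup standing upright at (199,125) in the wrist view, released. All five balls are in the dish, at about (602,388), (642,368), (667,383), (648,438) and (678,438) in the top crop.

```bash
python3 -c "
from h import *
g=np.array([.4708,-.328]);h=np.array([.729,.684])*.012
T=np.array([*(g+h),.0165]);print(T)
a=go([.50,.10,.26]); b=go([T[0],T[1],.16]); print(a,b,b-a,go([T[0],T[1],.08])-b)"
```

```text
[ 0.479548 -0.319792  0.0165  ]
[ 115.7   64.7 -170. ] [ -96.7  357.3 -406.4] [-212.4  292.6 -236.4] [-73.3  -0.1  31.9]
```

```bash
python3 -m crank '[[[116,65,-170],0,0],[[116,65,-170],0,0],[[116,65,-170],0,0],[[116,65,-170],0,0],[[116,65,-170],0,0],[[116,65,-170],0,0]]' | grep pos; python3 -m crank '[[[-212,292,-236],0,0],[[-212,292,-236],0,0],[[-212,292,-236],0,0],[[-212,292,-236],0,0],[[-212,292,-236],0,0],[[-212,292,-236],0,0],[[-212,292,-236],0,0],[[-212,292,-236],0,0],[[-212,292,-236],0,0],[[-212,292,-236],0,0]]'|grep pos; python3 -c "
from h import *
pr();print(go([.4795,-.3198,.16]),go([.4795,-.3198,.0165]))"
```

```text
eef_pos: [0.5032, 0.0991, 0.2636]
eef_pos: [0.4823, -0.3207, 0.1565]
31.9 [-1.164  0.353  1.956  1.043  1.533 -0.798] [[0.292, 0.683, 0.67], [0.27, -0.731, 0.627], [0.917, -0.002, -0.398]] [ 0.4823 -0.3207  0.1565] tilt 66.5 op 1.002 F 0.0 [ 0.2  0.5 -0.2]
[ 2.7 -2.6 -2.7] [-129.    -2.3   54.5]
```

```bash
python3 -m crank '[[[-45,-2,18],0,0],[[-90,-2,36],0,0],[[-107,-2,45],0,0],[[-107,-2,45],0,0]]' | grep -E 'pos|con'; python3 -m crank '[[[-11,0,5],0,0],[[-22,0,9],0,0],[[-22,0,9],0,0]]'| grep -E 'pos|con'
python3 - <<'E'
from h import *
pr()
a=read_camera("wrist")["frame"]; b=read_camera("top")["frame"]
cv2.imwrite("pics/a6.png",np.vstack([cv2.resize(a,(480,300)),cv2.resize(b[180:300,380:572],(480,300))]))
E
```

```text
eef_pos: [0.4787, -0.313, 0.0392]
contact_force: [0.2, -0.6, 0.3]
eef_pos: [0.479, -0.3176, 0.0193]
contact_force: [-0.3, 0.7, -0.5]
32.6 [-1.167  0.609  1.934  1.058  1.417 -1.006] [[0.291, 0.685, 0.668], [0.273, -0.729, 0.628], [0.917, 0.0, -0.399]] [ 0.479  -0.3176  0.0193] tilt 66.5 op 1.001 F 0.0 [-0.3  0.7 -0.5]
```

View pics/a6.png

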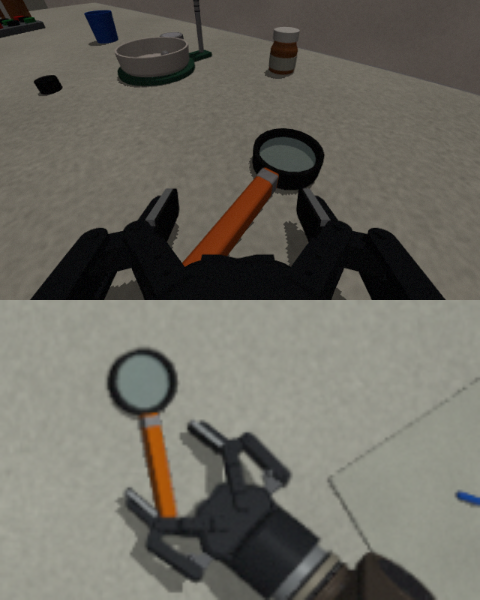

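The wrist view shows the handle running from (268,175) to (185,265) between the open pads, about 36° off the tool axis. The lens is at (288,158).

```bash
python3 -m crank '[[[-2,0,1],0,60],[[-2,0,1],0,100],[[-2,0,1],0,140],[[-2,0,1],0,180],[[-2,0,1],0,255],[[-2,0,1],0,255],[[-2,0,1],0,255],[[-2,0,1],0,255],[[-2,0,1],0,255],[[-2,0,1],0,255]]' 30; python3 -m crank '[[[0,0,0],0,255],[[0,0,0],0,255],[[0,0,0],0,255],[[0,0,0],0,255]]' 60
python3 - <<'E'
from h import *
M=pr()
c=read_camera("top"); a=read_camera("wrist"); d,o,P=pts(c)
cv2.imwrite("pics/a7.png",np.vstack([cv2.resize(a["frame"],(480,300)),cv2.resize(c["frame"][180:300,380:572],(480,300))]))
E
```

```text
time: 33.7
eef_pos: [0.4795, -0.3188, 0.019]
tcp_rot: [0.777, 0.308, 0.511, -0.201]
contact_force: [-0.7, -1.5, 5.1]
opening: 0.173
finger_force: 33.2
time: 34.1
eef_pos: [0.4795, -0.3189, 0.019]
tcp_rot: [0.777, 0.308, 0.511, -0.201]
contact_force: [-0.3, -1.5, 6.6]
opening: 0.166
finger_force: 59.7
34.1 [-1.167  0.612  1.932  1.06   1.418 -1.009] [[0.288, 0.684, 0.67], [0.274, -0.729, 0.627], [0.917, 0.003, -0.398]] [ 0.4795 -0.3189  0.019 ] tilt 66.6 op 0.166 F 59.69928240054287 [-0.3 -1.5  6.6]
```

View pics/a7.png

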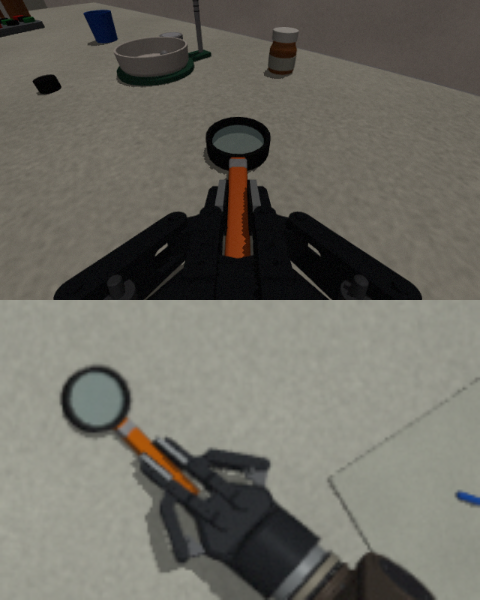

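The loupe has swung into line with the pads. The lens is at (238,143) in the wrist view, with the handle straight between the fingers.

```bash
python3 -m crank '[[[0,0,0],0,255],[[0,0,0],0,255],[[18,0,-8],0,255],[[37,0,-16],0,255],[[55,0,-24],0,255],[[73,0,-32],0,255],[[96,0,-42],0,255],[[110,0,-48],0,255],[[110,0,-48],0,255],[[110,0,-48],0,255]]' 100
cat > lens.py <<'E'
from h import *
from scipy.optimize import least_squares
def lens(guess,save=None):
    for n in ["top","side"]:
        c=read_camera(n); d,o,P=pts(c)
        if save: cv2.imwrite(f"pics/{save}_{n}.png",c["frame"])
        V=c["frame"].max(2); ok=(c["range_z"]>0)
        m=ok&(np.hypot(P[...,0]-guess[0],P[...,1]-guess[1])<.05)&(abs(P[...,2]-guess[2])<.03)&(V<75)
        Q=P[m]
        r=least_squares(lambda p:np.hypot(Q[:,0]-p[0],Q[:,1]-p[1])-.0295,guess[:2],loss="soft_l1",f_scale=.002)
        A=np.c_[Q[:,:2]-r.x,np.ones(len(Q))]
        top=Q[:,2]>np.median(Q[:,2])-.006
        pl=np.linalg.lstsq(A[top],Q[top,2],rcond=None)[0]
        print(n,"lens",r.x.round(4),len(Q),"top plane",pl.round(4),"zpct",np.percentile(Q[:,2],[5,50,95]).round(4))
E
python3 - <<'E'
from lens import *
M=pr(); t=get_state()["eef_pos"]; h=M[:2,2]/np.hypot(*M[:2,2]); lens([t[0]+h[0]*.07,t[1]+h[1]*.07,.13])
E
```

```text
time: 35.2
eef_pos: [0.4786, -0.3178, 0.1368]
tcp_rot: [0.778, 0.308, 0.509, -0.201]
contact_force: [0.4, 0.2, -1.9]
opening: 0.158
finger_force: 97.7
35.2 [-1.167  0.379  1.967  1.039  1.515 -0.834] [[0.292, 0.684, 0.668], [0.274, -0.729, 0.627], [0.916, 0.0, -0.401]] [ 0.4786 -0.3178  0.1368] tilt 66.4 op 0.158 F 97.72280325181782 [ 0.4  0.2 -1.9]
top lens [ 0.5295 -0.27  ] 292 top plane [-0.0037  0.0006  0.1359] zpct [0.1229 0.1356 0.1395]
side lens [ 0.5257 -0.2678] 210 top plane [ 0.0137 -0.0336  0.1322] zpct [0.1219 0.1313 0.1363]
```

```bash
python3 -c "
from h import *
print(go([.5406,-.0548,.1368]),go([.5406,-.0548,.124]))"
```

```text
[  90.2 -148.9  206.2] [  78.4 -148.9  211.3]
```

```bash
python3 -m crank '[[[11,-18,26],0,255],[[22,-37,51],0,255],[[34,-56,77],0,255],[[45,-74,103],0,255],[[56,-93,129],0,255],[[68,-112,155],0,255],[[79,-130,180],0,255],[[90,-149,206],0,255],[[78,-149,211],0,255],[[78,-149,211],0,255]]'
python3 - <<'E'
from lens import *
pr(); lens([.589,-.006,.118],"e"); print(go([.5406,-.0548,.124]))
for n,c in [(n,read_camera(n)) for n in("top","side")]:
    d,o,P=pts(c); hsv=cv2.cvtColor(c["frame"],cv2.COLOR_BGR2HSV); H,S=hsv[...,0].astype(int),hsv[...,1].astype(int)
    red=((H<6)|(H>172))&(S>120)&(np.hypot(P[...,0]-.69,P[...,1]+.005)<.03); print(n,np.percentile(P[red][:,2],[10,50,90]).round(4),red.sum())
    if n=="side":
        v,u=np.nonzero(red); D=d[red]; s=(.692-o[0])/D[:,0]; z=o[2]+s*D[:,2]; print("ray z",z.min(),z.max(),z.mean())
a=cv2.imread("pics/e_top.png");b=cv2.imread("pics/e_side.png")
cv2.imwrite("pics/a8.png",np.vstack([cv2.resize(a[130:250,220:412],(480,300)),cv2.resize(b[150:270,220:412],(480,300))]))
E
```

```text
time: 36.3
eef_pos: [0.5393, -0.0536, 0.1224]
tcp_rot: [0.778, 0.308, 0.508, -0.204]
contact_force: [-1.2, -0.4, -1.7]
opening: 0.15
finger_force: 97.9
36.3 [-0.751  0.157  2.297  1.345  1.218 -0.825] [[0.294, 0.686, 0.666], [0.272, -0.728, 0.63], [0.916, -0.004, -0.401]] [ 0.5393 -0.0536  0.1224] tilt 66.4 op 0.15 F 97.87883321754634 [-1.2 -0.4 -1.7]
top lens [ 0.5903 -0.0071] 193 top plane [-0.0264  0.0016  0.1221] zpct [0.1136 0.1218 0.1251]
side lens [ 0.5881 -0.006 ] 279 top plane [ 0.0263 -0.0468  0.1198] zpct [0.1078 0.1188 0.124 ]
[ 0.1 -0.6  0.7]
top [0.1137 0.1171 0.1212] 60
side [0.1132 0.1163 0.1181] 19
ray z 0.10640539713452668 0.12196602594683159 0.11276341105312782
```

View pics/a8.png

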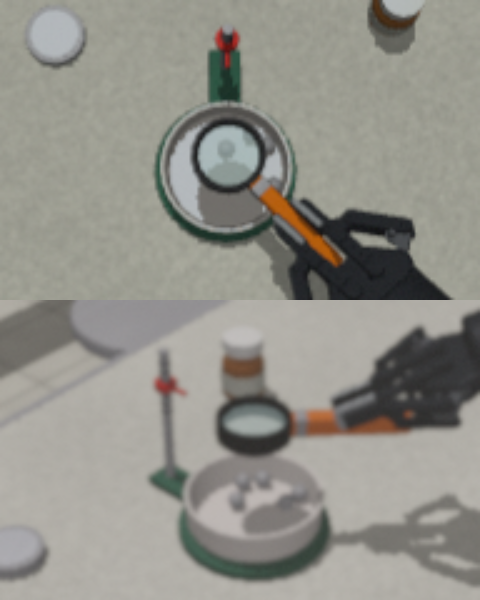

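The top view shows the lens centred over the dish at (228,155). The side view shows it level, a few mm below the collar height.

```bash
python3 -m crank '[[[1.4,0,-0.6],0,255],[[2.8,0,-1.2],0,255],[[2.8,0,-1.2],0,255],[[2.8,0,-1.2],0,255],[[2.8,0,-1.2],0,255],[[2.8,0,-1.2],0,255]]' 100
python3 - <<'E'
from lens import *
pr(); lens([.589,-.006,.12]); s=get_state(); print(abs(s["dq"]).max())
from plant import ctrl
print(ctrl.sign_off())
E
```

```text
time: 37.1
eef_pos: [0.5407, -0.0558, 0.128]
tcp_rot: [0.778, 0.308, 0.51, -0.201]
contact_force: [0.6, -0.3, -1.6]
opening: 0.154
finger_force: 97.9
37.1 [-0.753  0.147  2.295  1.343  1.22  -0.817] [[0.291, 0.684, 0.669], [0.274, -0.729, 0.627], [0.917, 0.001, -0.399]] [ 0.5407 -0.0558  0.128 ] tilt 66.5 op 0.154 F 97.86198021378368 [ 0.6 -0.3 -1.6]
top lens [ 0.5921 -0.0097] 215 top plane [-0.0193 -0.0052  0.128 ] zpct [0.1186 0.128  0.1308]
side lens [ 0.5891 -0.007 ] 266 top plane [ 0.0267 -0.048   0.1245] zpct [0.1133 0.1236 0.1285]
0.0019181721963884505
the job is handed in; nothing more can be done
None
```

I handed the job in at about 37 s. In the last camera checks all five balls were in the dish, the cup stood upright and released, and the loupe was steady over the dish centre (within about 4 mm); its lens was 0–3 mm above my estimate of the collar height (about 115 mm). The judge returned no verdict.

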